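# Uncap the pot and take out the heat sink

### The arm

A 6-joint arm with a two-finger parallel gripper is mounted at the origin on a cart in front of the work surface, level with it; the furniture and walls round the work are solid. World frame = base frame: x ahead of the robot, y to its left, z up, the work surface at z = 0. Lengths are in mm, angles in rad, forces in N, time in s.
With the tool pointing down it reaches from about 275 to 750 mm from the base axis. Payload 10.2 kg.
Tool frame: the origin (TCP) lies at the very end of the fingers, on their centre line; the grasp point (between the pads) lies 19 mm behind it (ctrl.hold_point_z is the distance from the TCP to the grasp point, in mm); z points along the fingers, y is the direction in which the jaws open and shut (so a half turn about z gives the same grasp; the last joint's range is limited). The gripper opens to 85 mm and grips with 20 to 120 N. Pads are 22 mm wide; open, the fingers measure 114 mm over their backs; the gripper's body (76 mm by 85 mm) begins 54 mm behind the grasp point. The pads swing forward as they close: fully open they stand 13 mm farther back than shut.
Start: joints at [-1.437, 0.313, 1.498, -0, 1.331, -0.223], TCP at [183.358, -491.946, 231.294] pointing down, gripper open.
Joint ranges: [-2.94, 2.94], [-0.97, 2.17], [0.19, 2.56], [-1.23, 4.37], [0.02, 3.11], [-2.88, 2.88]. Speed limits (rad/s): [2.39, 2.39, 3.01, 3.14, 3.14, 3.14].

### API

Orientations are given as a unit quaternion [w, x, y, z].
In Python, from rig import readout, cams, workorder, spotter, ctrl gives the robot as it stands.
- The arm moves only by the tool step_arm, never from a script. Its argument "plan" is text: rows parted by semicolons, each of 5 numbers parted by spaces: the shift along the tool's x, y, z in cm, then the turn about the tool's z in degrees, then the opening in per cent of the stroke, from 0 (shut) to 100 (fully open). In form: x y z twist gripper; .... A call has 1 to 10 rows; each row is the pose to reach, as a shift and turn from the pose commanded when the call began, along the tool's axes at that moment; what a row does not reach only later rows make up. A row lasts 1/10 s, in which the tool goes at most 50 mm and 8.59 degrees, less where a joint would pass 70% of its speed; a pose out of reach is approached as far as the arm can. A call with a gripper value outside its range is refused whole. The fingers move at their own pace and stop on an object; "grip_force" is the grip in N (left out, the last holds). Time passes only in rows, so rows that repeat a pose let the fingers close. It gives the time, the measured TCP pose, the force and the opening at its end, in the units of the state.
- readout.sense(): the state, without advancing time (a new reading comes with each control period).
- cams.capture(name): name is "scene" or "top" or "wrist"; returns (picture, depth): 384x512x3 uint8, red, green, blue; 384x512 float32, mm along the optical axis (not along the pixel's ray), 0 where there is no reading.
- cams.camera_info(name): a dict with "vfov" (degrees; the focal length in pixels is half the picture's height over the tangent of half this angle, whatever the lens; pixels are square), "cx", "cy" (the principal point, pixels), "k1" (the pictures are not rectified: a ray, as slopes to the right and down, at radius r is drawn at 1 + k1 r^2 times it, then the intrinsics apply), "rvec" (rotation vector, rad) and "tvec" (3), from world to camera coordinates, as OpenCV has them. Camera axes: x right, y down, z forward; pixel columns grow to the right and rows downward; lengths in mm; the calibration is good to about 2 mm. A picture is of the moment at which its call begins: read the wrist's pose just before it. camera_info takes no time and is no camera call; for the wrist camera it gives the pose at the moment of the call.
- workorder.finish_job(): hands the job in, once; it reports no verdict.
Trained networks look in the newest picture that a camera, given by its name, has taken for a name from the list of things; names that differ only in an ending like _2 or _b are one class to them, and where a whole thing is asked for, a point or a joint stands for the part that bears it (a point fixed in the world has none). Each returns a list of dicts, best first, with "conf" (0 to 1); they miss things now and then, are a little off and sometimes report something else, mostly with a low value. They report only what shows in the picture. A call takes as long as a camera call.
- spotter.regions_of(camera, target): "pixels" (384x512 bool, what is visible of it) and "extent" ([centre column, centre row, width, height] in pixels, round what is visible of it).
The state is a dict: "time_s": time; "joints": joint angles; "dq": joint speeds; "tau": joint torques, N m; "eef_pos": TCP position; "ee_rot": TCP orientation; "force": force on the tool from outside, world axes, zero at the start; "wrist_torque": the same for the moment, N m; "grip_width": opening from 0.0 (shut) to 1.0 (fully open).
Only numpy, scipy, OpenCV 4.12 (cv2) and the standard library are available. Lean on these libraries where they do the work, as an engineer would, in place of code of your own. Each camera call takes 0.05 s, during which the arm holds its last target. There are 200 camera calls.

### The job

Take the cap off the round pot: its two hidden lugs are caught under the pot's lock ring, so turn the cap anticlockwise (seen from above), feeling with light upward pulls for the angle where it comes free, and lift it off without wrenching it. Stand the cap upright, rim down, on the bench top and let go of it. Then lift the heat sink out of its seat in the pot and lay it flat, fins up, in the shallow grey tray; leave the dropper bottle, the tip cleaner and the other things where they stand.

Things in the scene. Friction and masses are not known exactly. Their poses are not given: they have to be found in the camera images.
- pot: round dark steel pot screwed to the bench, origin centre of underside, z up. Foot 124 mm across, 20 mm high; on it a column 71 mm across. Under the cap a steel lock ring 86 mm across (z = 30 to 36 mm) surrounds the column, with two gaps half a turn apart that let the cap's lugs through. The ring stands at any angle, unrelated to the pot's axes and unseen until the cap is off.
- pot_seat (a point): centre of the floor of the heat sink's seat, 32 mm above the pot's underside, axes as the pot. The seat is a rectangular aluminium mould frame, walls 6 mm wide and 6 mm high (top 38 mm above the pot's underside), inner opening 33 mm (x) by 37 mm (y)
- cap: aluminium cap like an inverted cup, 100 mm across, 34 mm high, 0.11 to 0.18 kg, origin at the centre of its rim (lower edge), z up; at first it rests on the pot's foot, rim 20 mm above the bench. Two lugs inside the rim at +x and -x, 11 mm wide, sit under the lock ring, so it rises only about 3 mm until they stand in the gaps. It is clear of the pot once raised 35 mm
- cap_grip (a point): centre of the black grip bar on the cap, 45 mm above the rim; bar 52 mm long (along the cap's x), 14 mm wide (y), 34 to 57 mm above the rim. Turned anticlockwise from the start the cap comes free after 0.3 to 1.45 rad (different each time, not marked), over a span of about 0.3 rad, and is caught again beyond it
- heat_sink: grey finned aluminium heat sink, 30 mm (x, along the fins) by 34 mm (y) by 15 mm high, 0.03 kg, origin at the centre of its underside, z up towards the fins. It lies in the pot's seat under the cap, underside 32 mm above the bench, its top 9 mm above the seat's frame; grip it across x or y above the frame.
- kit_tray: shallow grey plastic tray fixed to the bench (one of pot and tray is left, the other right of an empty board rack 31 mm high), outside 90 mm (x) by 110 mm (y) by 16 mm high, walls and floor 4 mm, origin at the centre of its underside, z up.
- flux_bottle: dropper bottle, 37 mm across, 100 mm tall, loose bystander, origin at the centre of its underside
- tip_cleaner: domed tip cleaner beside the board rack, 45 mm across, 61 mm tall, loose bystander, origin at the centre of its underside

How it is judged (in metres and radians):
On the way, in this order (a step that is already met when the one before it is completed fails the run):
1. the cap is lifted clear of the pot while the heat sink stays in its seat (z of cap in the frame of pot above 0.045 m and distance of heat_sink from where it was at the start of the episode below 0.015 m), for 0.1 s.
2. the cap stands upright, rim down, on the bench top, released, while the heat sink is still in its seat (height (world z) of cap below 0.006 m and angle between cap's own z axis and vertical below 0.1 rad and horizontal distance between cap and pot above 0.1 m and contact force between cap and the fingers below 0.1 N and linear speed of cap below 0.02 m/s and distance of heat_sink from where it was at the start of the episode below 0.015 m), for 0.2 s.
At the end, for the whole second after the job is handed in: The cap stands upright (within 0.1 rad), rim down, on the bench top (origin within 6 mm of z = 0), and the heat sink lies flat on the tray's floor inside its walls, fins up (within 0.12 rad, underside less than 8 mm above the tray's underside); both at rest (height (world z) of cap between -0.006 and 0.006 m and angle between cap's own z axis and vertical below 0.1 rad and linear speed of each of cap, heat_sink below 0.02 m/s and x of heat_sink in the frame of kit_tray between -0.041 and 0.041 m and y of heat_sink in the frame of kit_tray between -0.051 and 0.051 m and z of heat_sink in the frame of kit_tray below 0.008 m and angle between heat_sink's own z axis and vertical below 0.12 rad); the robot touches nothing.
It fails at once if the cap is wrenched: more than 100 N between cap and pot (contact force between cap and pot above 100 N).
It fails at once if the dropper bottle is moved by more than 30 mm (distance of flux_bottle from where it was at the start of the episode above 0.03 m).
It fails at once if the tip cleaner is moved by more than 30 mm (distance of tip_cleaner from where it was at the start of the episode above 0.03 m).
It also fails if it takes over 64 s, if anything falls off the work surface, if the arm or the gripper's body presses on something with over 40 N, if the wrist force passes 120 N, or if a joint passes its speed limit or range.

## Working session

There is one attempt and no reset: what is moved stays moved. The work goes in short steps, Python scripts to look and compute and a tool call to move; the robot and the scene stay as the last step left them, time stands still between calls to the robot, and variables do not carry over. Pictures are saved under pics/ and viewed, about 8 in all and at most 12, crops included, and the job is handed in when it is done.

Besides the shell and the picture viewer there is one more tool, called as name(argument=value, ...), one argument or row to a line, values as JSON. step_arm: Moves the arm, as the interface text tells. Its arguments: {"type":"object","properties":{"plan":{"type":"string"},"grip_force":{"type":"number"}},"required":["plan"]}

```bash
mkdir -p pics; cat > h.py <<'E'
import numpy as np, cv2
from rig import readout, cams, workorder, spotter, ctrl
def cam(n):
    i=cams.camera_info(n); f=192/np.tan(np.radians(i['vfov'])/2)
    R=cv2.Rodrigues(np.array(i['rvec'],float))[0]; t=np.array(i['tvec'],float).ravel()
    return i,f,R,t
def cloud(n,depth):
    """world xyz for each pixel"""
    i,f,R,t=cam(n); K=np.array([[f,0,i['cx']],[0,f,i['cy']],[0,0,1]])
    v,u=np.mgrid[0:384,0:512].astype(float)
    p=cv2.undistortPoints(np.stack([u.ravel(),v.ravel()],1)[:,None],K,np.array([i['k1'],0,0,0.]))[:,0]
    d=depth.ravel().astype(float)
    c=np.column_stack([p*d[:,None],d])
    w=(c-t)@R
    w[d==0]=np.nan
    return w.reshape(384,512,3)
def save(n,img,name): cv2.imwrite(f'pics/{name}.png',img[:,:,::-1])
E
python3 - <<'E'
from h import *
print(readout.sense()); print(ctrl.hold_point_z)
ims=[]
for n in ['top','scene']:
    im,d=cams.capture(n); w=cloud(n,d); ims.append(im)
    for t in ['pot','cap','cap_grip','kit_tray','flux_bottle','tip_cleaner']:
        for r in spotter.regions_of(n,t)[:2]:
            q=w[r['pixels']]; q=q[~np.isnan(q[:,0])]
            print(n,t,round(r['conf'],2),np.round(r['extent']),len(q),np.round(np.percentile(q,[2,50,98],axis=0)).tolist() if len(q) else '')
cv2.imwrite('pics/a.png',cv2.resize(np.hstack(ims),(800,300))[:,:,::-1])
E
```

```text
{'time_s': 0.0, 'joints': array([-1.43740800e+00,  3.13447923e-01,  1.49843768e+00,  1.40942180e-05,
        1.33098912e+00, -2.23400568e-01]), 'dq': array([ 0.00107719, -0.00058463, -0.00076136,  0.00050082, -0.00126351,
        0.00029055]), 'tau': array([ 2.71525607e-05, -4.12265432e+01, -2.59744996e+01, -1.23145710e-04,
        4.15379312e-03,  3.01195549e-07]), 'eef_pos': array([ 183.3223262 , -491.68234215,  230.73591085]), 'ee_rot': array([-6.40077370e-04,  9.84129962e-01,  1.77448042e-01,  3.56781770e-05]), 'force': array([-0.40648751, -0.73557384, -0.33839869]), 'wrist_torque': array([-0.0491464 , -0.00106274,  0.04135733]), 'grip_width': 1.0012493449551954}
18.700000000000003
top cap 0.84 [168. 226.  35.  32.] 916 [[381.0, 264.0, 23.0], [428.0, 309.0, 52.0], [473.0, 358.0, 76.0]]
top cap_grip 0.79 [169. 226.  32.  26.] 886 [[384.0, 264.0, 27.0], [427.0, 309.0, 52.0], [470.0, 358.0, 76.0]]
top tip_cleaner 0.61 [177. 180.  17.  16.] 179 [[552.0, 259.0, 17.0], [571.0, 275.0, 53.0], [591.0, 298.0, 62.0]]
top tip_cleaner 0.36 [307. 165.  13.  13.] 139 [[595.0, -138.0, 7.0], [610.0, -118.0, 58.0], [628.0, -104.0, 88.0]]
scene pot 0.56 [195. 294.  60.  44.] 834 [[367.0, 264.0, 3.0], [387.0, 349.0, 19.0], [466.0, 377.0, 22.0]]
scene cap 0.68 [195. 282.  49.  50.] 1962 [[379.0, 274.0, 22.0], [412.0, 325.0, 54.0], [470.0, 365.0, 77.0]]
scene cap_grip 0.84 [194. 282.  49.  50.] 2002 [[379.0, 272.0, 21.0], [412.0, 324.0, 54.0], [469.0, 365.0, 77.0]]
scene kit_tray 0.74 [324. 155.  27.  21.] 350 [[498.0, -402.0, 4.0], [542.0, -347.0, 7.0], [581.0, -288.0, 19.0]]
scene flux_bottle 0.67 [265. 166.  14.  34.] 302 [[593.0, -181.0, 4.0], [606.0, -111.0, 42.0], [675.0, -101.0, 85.0]]
scene tip_cleaner 0.94 [162. 245.  20.  28.] 462 [[550.0, 271.0, 3.0], [561.0, 292.0, 39.0], [583.0, 305.0, 61.0]]
scene tip_cleaner 0.54 [194. 282.  52.  51.] 2000 [[379.0, 273.0, 23.0], [414.0, 324.0, 54.0], [472.0, 365.0, 77.0]]
```

View pics/a.png

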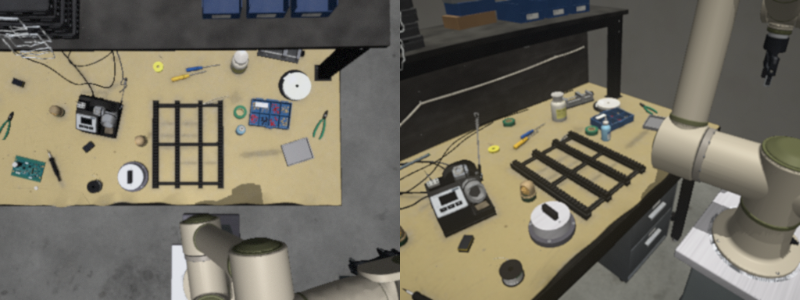

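```bash
python3 - <<'E'
from h import *
from scipy import ndimage as nd
im,d=cams.capture('top'); w=cloud('top',d)
x,y,z=w[...,0],w[...,1],w[...,2]
near=np.hypot(x-428,y-312)<60
m=near&(z>66)
q=w[m][:,:2]; c=q.mean(0); e,v=np.linalg.eigh(np.cov(q.T)); print('bar',c,np.sqrt(e*12),np.arctan2(v[1,1],v[0,1]),np.median(w[m][:,2]))
m=near&(z>48)&(z<60); q=w[m]; print('captop',m.sum(),q.mean(0),np.percentile(q,[1,99],axis=0).round().tolist())
m2=near&(z>10)&(z<25)
# tray
m=(abs(x-540)<90)&(abs(y+345)<90)&(z>3)&(z<25)
l,n=nd.label(m)
k=np.argmax(nd.sum(m,l,range(1,n+1)))+1; m=l==k
r=cv2.minAreaRect(w[m][:,:2].astype(np.float32)); print('tray',r, np.percentile(w[m][:,2],[5,50,95]))
# obstacles in area of cap stand + bottle, rack
for nm,b in dict(stand=(380,540,-240,-80),gap=(350,650,-280,-60),bott=(560,680,-180,-60)).items():
    s=(x>b[0])&(x<b[1])&(y>b[2])&(y<b[3])&(z>10); 
    l,n=nd.label(s); print(nm,[ (w[l==j].mean(0).round().tolist(),int((l==j).sum())) for j in range(1,n+1) if (l==j).sum()>5])
s=(z>22)&(z<40)&(x>330)&(x<800)&(abs(y-40)<170); l,n=nd.label(s); k=np.argmax(nd.sum(s,l,range(1,n+1)))+1; print('rack',cv2.minAreaRect(w[l==k][:,:2].astype(np.float32)))
crop=np.hstack([im[180:275,120:230],im[150:245,270:410]]); 
cv2.imwrite('pics/b.png',cv2.resize(crop,None,fx=3,fy=3,interpolation=cv2.INTER_CUBIC)[:,:,::-1])
E
```

```text
bar [428.31369725 313.55344411] [13.36570557 51.12824545] 3.114612918576297 73.9185922031417
captop 740 [428.02640756 313.35985949  52.26260715] [[381.0, 265.0, 48.0], [475.0, 362.0, 58.0]]
tray ((529.3399047851562, -352.63983154296875), (92.01797485351562, 116.16854858398438), 18.893400192260742) [ 3.25144939  7.86230624 17.42421684]
stand []
gap [([631.0, -226.0, 26.0], 99), ([645.0, -197.0, 19.0], 6), ([639.0, -251.0, 11.0], 8), ([610.0, -119.0, 58.0], 136)]
bott [([651.0, -162.0, 26.0], 30), ([672.0, -121.0, 16.0], 64), ([610.0, -119.0, 58.0], 136)]
rack ((540.345458984375, -41.407684326171875), (19.093263626098633, 229.12034606933594), 89.80878448486328)
```

View pics/b.png

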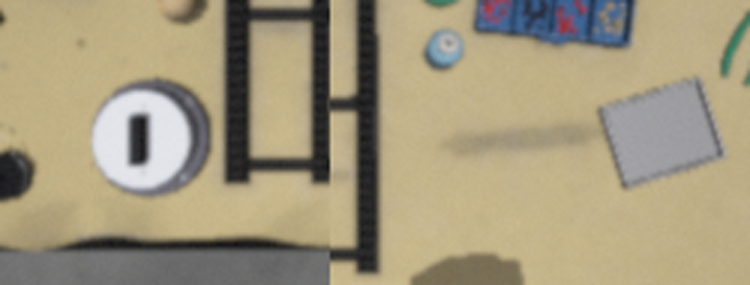

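step_arm(
  plan="51.1 -66.9 7 22 100;51.1 -66.9 7 22 100;51.1 -66.9 7 22 100;51.1 -66.9 7 22 100;51.1 -66.9 7 22 100;51.1 -66.9 7 22 100;51.1 -66.9 7 22 100;51.1 -66.9 7 22 100;51.1 -66.9 7 22 100;51.1 -66.9 7 22 100",
)

```text
time_s: 1.75
eef_pos: [328.7, -13.3, 190.1]
ee_rot: [0.0, 1.0, -0.014, 0.001]
force: [1.1, -1.2, 0.1]
grip_width: 1.004
```

```bash
cat >> h.py <<'E'
from scipy.spatial.transform import Rotation as Ro
def pose():
    s=readout.sense(); q=s['ee_rot']; R=Ro.from_quat([q[1],q[2],q[3],q[0]]).as_matrix()
    return s,np.array(s['eef_pos']),R,np.arctan2(R[1,0],R[0,0])
def go(x,y,z,yaw):
    """shift in tool cm and twist deg for world TCP target"""
    s,p,R,a=pose(); d=(np.array([x,y,z])-p)@R/10; tw=-np.degrees((yaw-a+np.pi)%(2*np.pi)-np.pi)
    print('t',round(s['time_s'],2),'pos',p.round(1),'yaw',round(a,3),'F',s['force'].round(1),'g',round(s['grip_width'],3),'q',np.round(s['joints'],2)); print('MOVE',d.round(2),round(tw,1))
E
python3 -c "
from h import *
go(428.3,313.5,150,-0.027)"
```

```text
t 1.75 pos [328.7 -13.3 190.1] yaw -0.028 F [ 1.1 -1.2  0.1] g 1.004 q [-0.4  -0.1   2.07 -0.    1.16  1.2 ]
MOVE [  9.05 -32.95   4.01] -0.0
```

step_arm(
  plan="9 -33 4 0 100;9 -33 4 0 100;9 -33 4 0 100;9 -33 4 0 100;9 -33 4 0 100;9 -33 4 0 100;9 -33 4 0 100;9 -33 4 0 100;9 -33 4 0 100;9 -33 4 0 100",
)

```text
time_s: 2.75
eef_pos: [427.3, 311.4, 150.0]
ee_rot: [0.0, 1.0, -0.014, -0.0]
force: [0.3, 0.1, 0.4]
grip_width: 1.003
```

```bash
python3 - <<'E'
from h import *
go(428.3,313.5,57,-0.027)
im,d=cams.capture('wrist'); w=cloud('wrist',d); save('wrist',im,'c')
x,y,z=w[...,0],w[...,1],w[...,2]
near=np.hypot(x-428,y-313)<60
m=near&(z>68)&(z<90)
q=w[m][:,:2].astype(np.float32); print(m.sum(), cv2.minAreaRect(q), np.median(w[m][:,2]))
c=q.mean(0); e,v=np.linalg.eigh(np.cov(q.T)); print('bar',c,np.sqrt(e*12),np.arctan2(v[1,1],v[0,1]))
m=near&(z>46)&(z<62); print(np.median(w[m][:,2]), np.percentile(w[m],[1,99],axis=0).round())
E
```

```text
t 2.75 pos [427.3 311.4 150. ] yaw -0.028 F [0.3 0.1 0.4] g 1.003 q [ 0.41  0.4   1.6  -0.    1.14  2.01]
MOVE [ 0.1  -0.21  9.3 ] -0.0
1350 ((429.63531494140625, 315.4658508300781), (14.043635368347168, 51.45347595214844), 89.74981689453125) 77.00783803020539
bar [431.44302 315.36655] [13.75385934 51.70525017] -3.141523668374075
54.364887065368386 [[382. 269.  53.]
 [477. 362.  56.]]
```

View pics/c.png

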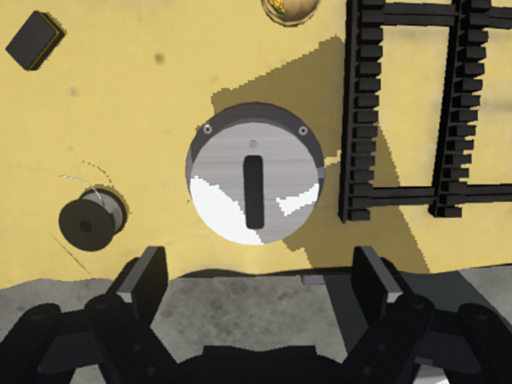

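step_arm(
  plan="0.2 -0.4 5 -1.6 70;0.2 -0.4 9.2 -1.6 60;0.2 -0.4 9.2 -1.6 60;0.2 -0.4 9.2 -1.6 60;0.2 -0.4 9.2 -1.6 0;0.2 -0.4 9.2 -1.6 0;0.2 -0.4 9.2 -1.6 0;0.2 -0.4 9.2 -1.6 0;0.2 -0.4 9.2 -1.6 0",
  grip_force=60,
)

```text
time_s: 3.7
eef_pos: [430.4, 316.5, 59.8]
ee_rot: [-0.001, 1.0, 0.0, 0.001]
force: [-1.4, -1.0, 8.5]
grip_width: 0.146
```

```bash
python3 -c "
from h import *
go(429.6,315.4,58,0)"
```

```text
t 3.7 pos [430.4 316.5  59.8] yaw 0.001 F [-1.4 -1.   8.5] g 0.146 q [ 0.41  0.53  1.67 -0.    0.94  1.98]
MOVE [-0.08  0.11  0.18] 0.0
```

step_arm(
  plan="0 0 -0.1 0 0;0 0 -0.1 -7 0;0 0 -0.1 -14 0;0 0 -0.1 -21 0;0 0 -0.1 -21 0;0 0 -0.1 -21 0;0 0 -0.4 -21 0;0 0 -0.7 -21 0;0 0 -0.7 -21 0;0 0 -0.7 -21 0",
)

```text
time_s: 4.7
eef_pos: [429.0, 315.9, 62.8]
ee_rot: [0.0, 0.983, 0.181, -0.001]
force: [6.0, 3.6, -21.4]
grip_width: 0.145
```

```bash
python3 -c "
from h import *
go(429.6,315.4,58,0.36)"
```

```text
t 4.7 pos [429.  315.9  62.8] yaw 0.365 F [  6.    3.6 -21.4] g 0.145 q [0.41 0.52 1.67 0.   0.95 1.62]
MOVE [0.04 0.06 0.48] 0.3
```

step_arm(
  plan="0 0 0.5 0 0;0 0 0.5 -5 0;0 0 0.5 -10 0;0 0 0.5 -10 0;0 0 0.2 -10 0;0 0 0 -10 0;0 0 0 -10 0;0 0 0 -10 0",
)

```text
time_s: 5.5
eef_pos: [429.0, 315.9, 62.8]
ee_rot: [0.0, 0.964, 0.266, -0.001]
force: [6.0, 3.2, -23.4]
grip_width: 0.148
```

step_arm(
  plan="0 0 0.5 0 0;0 0 0.5 -5 0;0 0 0.5 -10 0;0 0 0.5 -10 0;0 0 0.2 -10 0;0 0 0 -10 0;0 0 0 -10 0;0 0 0 -10 0",
)

```text
time_s: 6.3
eef_pos: [429.1, 315.9, 62.9]
ee_rot: [-0.0, 0.937, 0.349, -0.001]
force: [6.1, 3.0, -24.2]
grip_width: 0.143
```

step_arm(
  plan="0 0 0.5 0 0;0 0 0.5 -5 0;0 0 0.5 -10 0;0 0 0.5 -10 0;0 0 0.2 -10 0;0 0 0 -10 0;0 0 0 -10 0;0 0 0 -10 0",
)

```text
time_s: 7.1
eef_pos: [429.5, 316.2, 65.0]
ee_rot: [-0.0, 0.903, 0.431, 0.0]
force: [0.6, 1.3, -1.9]
grip_width: 0.147
```

step_arm(
  plan="0 0 0 -4 0;0 0 0 -4 0;0 0 -0.4 -4 0;0 0 -0.8 -4 0;0 0 -1.2 -4 0;0 0 -1.2 -4 0",
)

```text
time_s: 7.7
eef_pos: [429.9, 316.3, 77.6]
ee_rot: [0.0, 0.887, 0.462, 0.001]
force: [-0.1, 0.3, -1.3]
grip_width: 0.147
```

step_arm(
  plan="0 0 -2 0 0;0 0 -4 0 0;0 0 -6 0 0;0 0 -8 0 0;0 0 -8 0 0;0 0 -8 0 0",
)

```text
time_s: 8.3
eef_pos: [429.3, 316.0, 156.3]
ee_rot: [-0.0, 0.887, 0.462, -0.0]
force: [0.8, -0.4, -1.4]
grip_width: 0.146
```

```bash
python3 -c "
from h import *
go(430,-160,155,0.96)"
```

```text
t 8.3 pos [429.3 316.  156.3] yaw 0.961 F [ 0.8 -0.4 -1.4] g 0.146 q [ 0.41  0.4   1.58 -0.    1.16  1.02]
MOVE [-38.97  27.34   0.13] 0.0
```

step_arm(
  plan="-3 2 0 0 0;-6 4.2 0 0 0;-9.5 6.6 0 0 0;-13 9 0 0 0;-17 12 0 0 0;-21 14.7 0 0 0;-25 17.5 0 0 0;-29 20.3 0 0 0;-33 23.1 0 0 0;-36 25.2 0 0 0",
)

```text
time_s: 9.3
eef_pos: [428.9, -125.7, 155.7]
ee_rot: [-0.001, 0.887, 0.461, -0.001]
force: [0.3, 0.5, -1.0]
grip_width: 0.144
```

```bash
python3 - <<'E'
from h import *
im,d=cams.capture('wrist'); w=cloud('wrist',d); save('w',im,'d')
im,d=cams.capture('top'); w=cloud('top',d); x,y,z=w[...,0],w[...,1],w[...,2]
pot=np.hypot(x-429.5,y-315.5)<25
print('pot top z',np.percentile(z[pot],[5,50,95]))
ims=im[150:245,120:410]
cv2.imwrite('pics/e.png',cv2.resize(ims,None,fx=2.5,fy=2.5,interpolation=cv2.INTER_CUBIC)[:,:,::-1])
go(430,-160,155,0.96)
E
```

```text
pot top z [30.21874647 36.33338756 46.52702895]
t 9.4 pos [ 429.3 -126.7  155.6] yaw 0.956 F [-0.1  0.2 -2.3] g 0.149 q [-0.55  0.23  1.83 -0.    1.09  0.07]
MOVE [-2.67  1.98  0.06] -0.2
```

View pics/d.png

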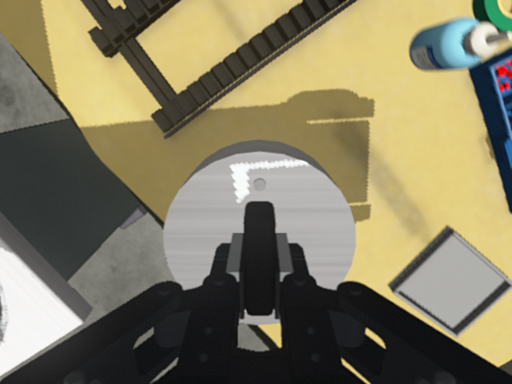

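```bash
python3 -c "
from h import *
go(450,-165,60,0.96)"
```

```text
t 9.4 pos [ 429.3 -126.7  155.6] yaw 0.956 F [-0.1  0.2 -2.3] g 0.149 q [-0.55  0.23  1.83 -0.    1.09  0.07]
MOVE [-1.92  3.91  9.56] -0.2
```

step_arm(
  plan="-1.9 3.9 0 0 0;-1.9 3.9 3 0 0;-1.9 3.9 6 0 0;-1.9 3.9 8.5 0 0;-1.9 3.9 10 0 0;-1.9 3.9 11 0 0;-1.9 3.9 11.3 0 0;-1.9 3.9 11.4 0 0;-1.9 3.9 11.4 0 0",
)

```text
time_s: 10.3
eef_pos: [451.1, -161.3, 43.3]
ee_rot: [0.0, 0.887, 0.462, 0.0]
force: [-0.6, 0.9, -1.1]
grip_width: 0.143
```

```bash
python3 -c "
from h import *
go(450,-165,40,0.96)"
```

```text
t 10.3 pos [ 451.1 -161.3   43.3] yaw 0.961 F [-0.6  0.9 -1.1] g 0.143 q [-0.59  0.46  1.84  0.    0.83  0.02]
MOVE [-0.37  0.12  0.33] 0.0
```

step_arm(
  plan="0 0 0.2 0 0;0 0 0.3 0 0;0 0 0.4 0 0;0 0 0.5 0 0;0 0 0.5 0 0",
)

```text
time_s: 10.8
eef_pos: [451.0, -161.5, 39.8]
ee_rot: [0.0, 0.887, 0.462, 0.0]
force: [-8.2, 3.4, 22.8]
grip_width: 0.147
```

step_arm(
  plan="0 0 -0.3 0 0;0 0 -0.3 0 50;0 0 -0.3 0 50;0 0 -0.3 0 50;0 0 -0.3 0 60;0 0 -0.3 0 60;0 0 -4 0 60;0 0 -8 0 60;0 0 -12 0 100;0 0 -12 0 100",
)

```text
time_s: 11.8
eef_pos: [452.8, -162.4, 162.5]
ee_rot: [0.004, 0.887, 0.462, 0.002]
force: [0.2, -0.0, -1.4]
grip_width: 0.91
```

```bash
python3 - <<'E'
from h import *
go(429.5,315.5,170,0)
im,d=cams.capture('top'); w=cloud('top',d); x,y,z=w[...,0],w[...,1],w[...,2]
pot=np.hypot(x-429.5,y-315.5)<60
m=pot&(z>41)&(z<60); print('hs',m.sum(),w[m].mean(0),cv2.minAreaRect(w[m][:,:2].astype(np.float32)))
c=np.hypot(x-450,y+162)<60; m=c&(z>24)&(z<45);print('cap',np.percentile(z[c],[5,50,90,97]))
E
```

```text
t 11.8 pos [ 452.8 -162.4  162.5] yaw 0.961 F [ 0.2 -0.  -1.4] g 0.91 q [-0.59  0.28  1.73  0.    1.12  0.02]
MOVE [ 37.84 -29.27  -1.01] 55.1
hs 52 [426.57831238 315.84482934  44.59556679] ((419.5045166015625, 314.2786865234375), (38.39990997314453, 54.019996643066406), 86.4406967163086)
cap [  1.25870207 453.85380143 466.86183342 476.13227779]
```

step_arm(
  plan="37.8 -29.3 -1 55 100;37.8 -29.3 -1 55 100;37.8 -29.3 -1 55 100;37.8 -29.3 -1 55 100;37.8 -29.3 -1 55 100;37.8 -29.3 -1 55 100;37.8 -29.3 -1 55 100;37.8 -29.3 -1 55 100;37.8 -29.3 -1 55 100;37.8 -29.3 -1 55 100",
)

```text
time_s: 12.85
eef_pos: [427.9, 290.1, 165.8]
ee_rot: [0.0, 1.0, 0.0, -0.001]
force: [1.1, 0.2, -0.6]
grip_width: 0.996
```

step_arm(
  plan="0 0 0 0 100;0 0 0 0 100",
)

```text
time_s: 13.05
eef_pos: [428.1, 288.6, 165.7]
ee_rot: [0.001, 1.0, 0.001, -0.001]
force: [0.7, 0.3, -0.7]
grip_width: 1.002
```

```bash
python3 - <<'E'
from h import *
go(429.5,315.5,150,0)
im,d=cams.capture('top'); w=cloud('top',d); x,y,z=w[...,0],w[...,1],w[...,2]
c=np.hypot(x-450,y+162)<62
m=c&(z>26)&(z<42);print('captop',w[m].mean(0),m.sum());m=c&(z>48);print('bar',w[m].mean(0))
im,d=cams.capture('wrist'); w=cloud('wrist',d); x,y,z=w[...,0],w[...,1],w[...,2]
save('w',im[60:310,130:390],'f0'); cv2.imwrite('pics/f.png',cv2.resize(im[60:290,130:390],None,fx=2.5,fy=2.5)[:,:,::-1])
pot=np.hypot(x-429.5,y-315.5)<60
for a,b in[(42,60),(36.5,41)]:
  m=pot&(z>a)&(z<b); q=w[m]; print('hs',m.sum(),q.mean(0),np.median(q[:,2]),cv2.minAreaRect(q[:,:2].astype(np.float32)))
for t in ['heat_sink','pot_seat']:
  for r in spotter.regions_of('wrist',t)[:2]:
    q=w[r['pixels']]; print(t,r['conf'],r['extent'],np.nanmedian(q,axis=0))
E
```

```text
t 13.05 pos [428.1 288.6 165.7] yaw 0.003 F [ 0.7  0.3 -0.7] g 1.002 q [ 0.37  0.36  1.62 -0.    1.17  1.93]
MOVE [ 0.15 -2.69  1.57] 0.2
captop [ 449.96898411 -164.7169822    32.73839028] 735
bar [ 449.78973003 -164.62790835   55.10698747]
hs 458 [429.91857472 316.42114112  46.54046823] 47.01798510407832 ((429.1716613769531, 315.239501953125), (33.285865783691406, 30.469722747802734), 86.85489654541016)
hs 2536 [430.98892671 315.1634154   37.85777519] 37.748846199655006 ((429.7077941894531, 315.52325439453125), (82.04034423828125, 83.93861389160156), 56.36565399169922)
heat_sink 0.98 [228.6, 176.7, 43.1, 34.6] [430.39826603 315.48717096  36.22854151]
pot_seat 0.93 [229.2, 167.0, 133.2, 135.2] [439.8029368  312.99843581  21.39876389]
```

View pics/f.png

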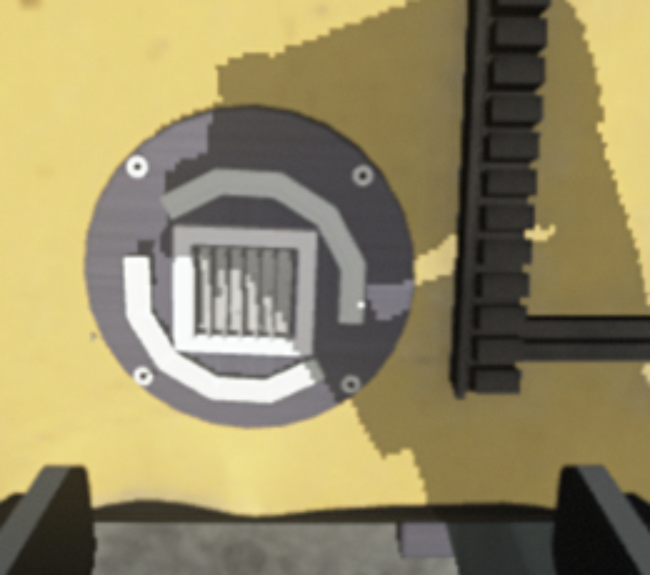

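step_arm(
  plan="0.1 -2.7 4 3 60;0.1 -2.7 8 3 55;0.1 -2.7 10.5 3 55;0.1 -2.7 10.5 3 55;0.1 -2.7 10.5 3 55",
  grip_force=30,
)

```text
time_s: 13.75
eef_pos: [430.6, 314.7, 63.1]
ee_rot: [-0.0, 1.0, -0.026, 0.0]
force: [0.3, 0.0, 0.4]
grip_width: 0.551
```

```bash
python3 -c "
from h import *
go(429.5,315.4,38,-0.05)"
```

```text
t 13.75 pos [430.6 314.7  63.1] yaw -0.053 F [0.3 0.  0.4] g 0.551 q [ 0.41  0.52  1.67 -0.    0.95  2.04]
MOVE [-0.11 -0.06  2.51] -0.2
```

step_arm(
  plan="-0.1 -0.1 1.5 0 52;-0.1 -0.1 2.2 0 50;-0.1 -0.1 2.5 0 50;-0.1 -0.1 2.5 0 50",
)

```text
time_s: 14.15
eef_pos: [429.3, 316.3, 37.9]
ee_rot: [-0.0, 1.0, -0.026, 0.0]
force: [0.3, -0.6, 1.0]
grip_width: 0.501
```

step_arm(
  plan="0 0 0.1 0 45;0 0.05 0.1 0 35;0 0.05 0.1 0 30;0 0.05 0.1 0 30;0 0.05 0.1 0 30;0 0.05 0.1 0 30",
)

```text
time_s: 14.75
eef_pos: [429.6, 316.2, 37.3]
ee_rot: [-0.001, 1.0, -0.026, 0.001]
force: [-0.4, 0.2, 6.2]
grip_width: 0.396
```

step_arm(
  plan="0 0 -0.1 0 10;0 0 -0.1 0 10;0 0 -0.6 0 10;0 0 -1.2 0 10;0 0 -2.5 0 10;0 0 -5 0 10;0 0 -8 0 10;0 0 -11 0 10;0 0 -11 0 10;0 0 -11 0 10",
)

```text
time_s: 15.75
eef_pos: [429.0, 315.8, 147.1]
ee_rot: [-0.0, 1.0, -0.026, 0.001]
force: [0.4, -0.1, 0.3]
grip_width: 0.392
```

```bash
python3 - <<'E'
from h import *
im,d=cams.capture('wrist'); cv2.imwrite('pics/g.png',im[:,:,::-1])
# tray from top and scene
for n in ['top','scene']:
    im,d=cams.capture(n); w=cloud(n,d)
    for t in ['kit_tray']:
        for r in spotter.regions_of(n,t)[:2]: q=w[r['pixels']]; print(n,t,r['conf'],np.nanmedian(q,axis=0), cv2.minAreaRect(q[~np.isnan(q[:,0])][:,:2].astype(np.float32)))
go(529.3,-352.6,150,np.radians(18.9))
E
```

```text
top kit_tray 0.77 [ 529.35287858 -352.82509049    3.17247448] ((528.5617065429688, -354.15625), (90.08053588867188, 115.048828125), 17.631216049194336)
scene kit_tray 0.65 [ 527.54578037 -349.27677312    7.05204285] ((531.4619750976562, -363.9632263183594), (92.1530532836914, 152.98336791992188), 18.10491943359375)
t 16.0 pos [428.6 315.6 145.5] yaw -0.052 F [-0.2 -0.4 -0.2] g 0.391 q [0.41 0.41 1.59 0.   1.14 2.04]
MOVE [13.51 66.21 -0.42] -21.9
```

View pics/g.png

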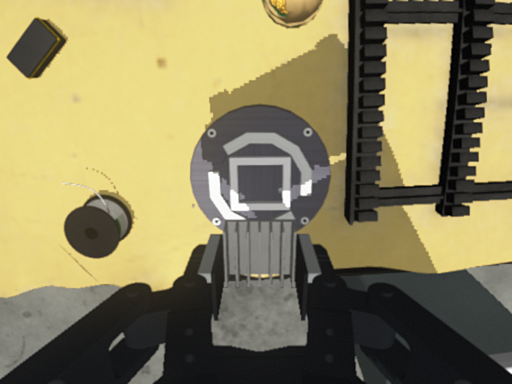

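step_arm(
  plan="0.7 3.3 -1 -2 10;1.6 8 -1 -4 10;2.6 13 -1 -6 10;3.7 18 -1 -8 10;4.7 23 -1 -10 10;5.7 28 -1 -12 10;6.7 33 -1 -14 10;7.8 38 -1 -16 10;8.8 43 -1 -18 10;9.8 48 -1 -20 10",
)

```text
time_s: 17.0
eef_pos: [500.6, -162.5, 155.9]
ee_rot: [-0.0, 0.989, 0.149, -0.0]
force: [0.0, -0.1, -1.0]
grip_width: 0.393
```

```bash
python3 - <<'E'
from h import *
go(529,-353,120,np.radians(18.3))
E
```

```text
t 17.0 pos [ 500.6 -162.5  155.9] yaw 0.299 F [ 0.  -0.1 -1. ] g 0.393 q [-0.54  0.39  1.6   0.    1.16  0.74]
MOVE [-2.89 19.05  3.58] -1.2
```

step_arm(
  plan="-0.7 4.7 0 -1.2 10;-1.4 9 0 -1.2 10;-2.1 13.5 0 -1.2 10;-2.6 17 1 -1.2 10;-2.9 19 2.5 -1.2 10;-2.9 19 3.6 -1.2 10;-2.9 19 3.6 -1.2 10;-2.9 19 3.6 -1.2 10",
)

```text
time_s: 17.8
eef_pos: [528.9, -349.5, 120.4]
ee_rot: [-0.0, 0.987, 0.159, -0.0]
force: [-0.2, 0.0, -0.1]
grip_width: 0.392
```

```bash
python3 - <<'E'
from h import *
im,d=cams.capture('wrist'); cv2.imwrite('pics/i.png',im[:,:,::-1]); w=cloud('wrist',d); x,y,z=w[...,0],w[...,1],w[...,2]
for a,b in [(12,20),(2,7)]:
  m=(np.hypot(x-529,y+353)<85)&(z>a)&(z<b); q=w[m]
  if len(q): print(m.sum(),np.median(q[:,2]),cv2.minAreaRect(q[:,:2].astype(np.float32)))
go(529,-353,12,np.radians(18.3))
E
```

```text
2201 16.355671150737766 ((528.5825805664062, -350.23980712890625), (90.82099914550781, 110.11669158935547), 17.605911254882812)
11537 4.723254825567479 ((541.7445678710938, -349.7830810546875), (143.30523681640625, 167.77880859375), 16.723648071289062)
t 17.85 pos [ 529.2 -349.6  121. ] yaw 0.32 F [1.  0.5 0.7] g 0.393 q [-0.77  0.65  1.28  0.    1.21  0.48]
MOVE [-0.12  0.31 10.9 ] 0.0
```

View pics/i.png

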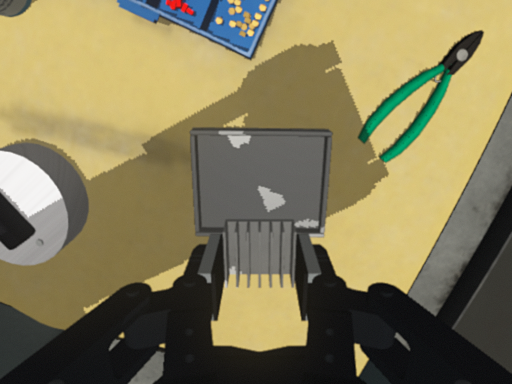

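step_arm(
  plan="0 0.1 4 0.5 10;0 0.1 8 0.5 10;0 0.1 10 0.5 10;0 0.1 10.6 0.5 10;0 0.1 10.9 0.5 10;0 0.1 11.1 0.5 10;0 0.1 11.2 0.5 10;0 0.1 11.2 0.5 10",
)

```text
time_s: 18.65
eef_pos: [529.6, -351.8, 9.3]
ee_rot: [0.001, 0.988, 0.154, 0.001]
force: [0.4, 0.3, 0.9]
grip_width: 0.393
```

step_arm(
  plan="0 0 0.05 0 10;0 0 0.1 0 10;0 0 0.1 0 10",
)

```text
time_s: 18.95
eef_pos: [529.6, -351.8, 9.3]
ee_rot: [0.001, 0.988, 0.154, 0.001]
force: [-2.9, 3.3, 11.5]
grip_width: 0.387
```

Contact with the floor. Release and retreat.

step_arm(
  plan="0 0 -0.05 0 42;0 0 -0.1 0 46;0 0 -0.1 0 52;0 0 -0.1 0 55;0 0 -0.1 0 55;0 0 -2 0 55;0 0 -6 0 55;0 0 -11 0 60;0 0 -15 0 60;0 0 -15 0 60",
)

```text
time_s: 19.95
eef_pos: [530.9, -353.0, 163.7]
ee_rot: [0.004, 0.988, 0.154, 0.003]
force: [0.1, 1.1, -1.0]
grip_width: 0.599
```

```bash
python3 - <<'E'
from h import *
go(529,-353,160,np.radians(18.3))
im,d=cams.capture('wrist'); cv2.imwrite('pics/j.png',im[:,:,::-1]); w=cloud('wrist',d); x,y,z=w[...,0],w[...,1],w[...,2]
m=(np.hypot(x-529,y+353)<35)&(z>14)&(z<30); q=w[m]; print(m.sum(),np.percentile(q[:,2],[5,50,95]),cv2.minAreaRect(q[:,:2].astype(np.float32)))
A=np.column_stack([q[:,:2]-q[:,:2].mean(0),np.ones(len(q))]); print('tilt',np.linalg.lstsq(A,q[:,2],rcond=None)[0])
im,d=cams.capture('top'); w=cloud('top',d); x,y,z=w[...,0],w[...,1],w[...,2]
c=np.hypot(x-450,y+162)<62
m=c&(z>26)&(z<42);q=w[m]; A=np.column_stack([q[:,:2]-q[:,:2].mean(0),np.ones(len(q))]);print('captop',q.mean(0),np.linalg.lstsq(A,q[:,2],rcond=None)[0])
for cc in [(610,-119),(570,281)]:
  m=(np.hypot(x-cc[0],y-cc[1])<50)&(z>30); print(w[m].mean(0),m.sum())
E
```

```text
t 19.95 pos [ 530.9 -353.   163.7] yaw 0.31 F [ 0.1  1.1 -1. ] g 0.599 q [-0.77  0.61  1.23  0.    1.29  0.49]
MOVE [-0.18 -0.07  0.36] -0.5
280 [14.44382633 15.30922193 16.53124141] ((527.8238525390625, -350.31884765625), (29.994930267333984, 33.31189727783203), 17.764759063720703)
tilt [3.42924153e-03 1.08066393e-02 1.53736321e+01]
captop [ 450.0359911  -164.88295583   32.49799416] [-1.00527181e-03 -4.62753360e-04  3.24979942e+01]
[ 611.5997883  -120.46898449   61.22368097] 126
[570.83843216 277.60510969  51.77660835] 158
```

View pics/j.png

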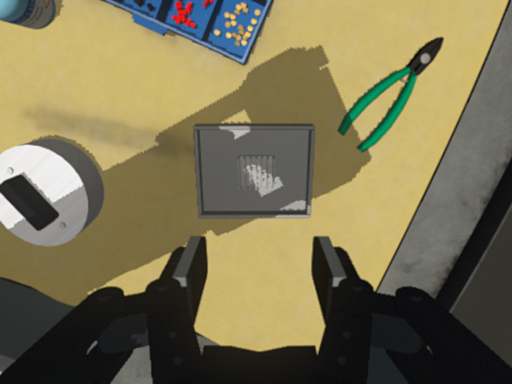

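step_arm(
  plan="0 0 0 0 60;0 0 0 0 60;0 0 0 0 60",
)

```text
time_s: 20.35
eef_pos: [528.9, -351.3, 156.2]
ee_rot: [-0.001, 0.988, 0.154, -0.001]
force: [0.5, -0.6, 0.9]
grip_width: 0.598
```

```bash
python3 - <<'E'
from h import *
go(529,-353,160,np.radians(18.3))
im,d=cams.capture('wrist'); w=cloud('wrist',d); x,y,z=w[...,0],w[...,1],w[...,2]
m=(np.hypot(x-529,y+353)<25)&(z>12)&(z<30); q=w[m]; print(m.sum(),np.percentile(q[:,2],[5,50,95]),cv2.minAreaRect(q[:,:2].astype(np.float32)))
m=(np.hypot(x-529,y+353)<40)&(z<8); print('floor',np.median(z[m]))
r=(np.hypot(x-529,y+353)<80)&(np.hypot(x-529,y+353)>40)&(z>10); print('rim',np.median(z[r]))
print(workorder.finish_job())
E
```

```text
t 20.35 pos [ 528.9 -351.3  156.2] yaw 0.31 F [ 0.5 -0.6  0.9] g 0.598 q [-0.77  0.62  1.24 -0.    1.29  0.49]
MOVE [-0.04  0.17 -0.38] -0.6
439 [16.18300764 19.08831456 20.2903625 ] ((529.1626586914062, -352.03997802734375), (30.584110260009766, 33.61857604980469), 18.09341812133789)
floor 4.589556800007088
rim 220.97085753644296
the job is handed in; nothing more can be done
None
```

I took the cap off the pot, stood it on the bench, moved the heat sink into the tray and handed the job in at about 20 s of the 64 s allowed. `finish_job` reports no verdict.

- **Cap:** It stayed caught at pulls of 21 to 24 N at about 0.36, 0.54 and 0.71 rad anticlockwise, and came free at about 0.89 rad. I turned it a little further, lifted it off and stood it on the bench at about (450, -165) mm. The last top picture showed its top level, and it had not moved after I let go.
- **Heat sink:** I gripped it across its 34 mm side, lifted it out of the seat and set it down in the middle of the tray. The final check put the fin tops at 19.1 mm and the tray floor at 4.6 mm, so it lies flat on the floor with its fins up. It sits at about (529, -352) mm, against a tray centre of (529, -350) mm.
- **Bystanders:** The bottle and the tip cleaner are where they stood, within a few mm of measurement error. The gripper was open and clear of everything at the end.

Two checks were off. A height reading taken while the arm was still settling gave about 15 mm for the fin tops; the repeat with the arm still gave the expected 19 mm. A last measurement of the tray rim gave 221 mm because it picked up the gripper, so I ignored it; an earlier close-up had given the correct 16 mm.

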